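Set the hand-hold gap of a crate side with a spacer block and hold the slat for stapling

TASK

A side of a slatted crate lies in the stapling jig: two slats are stapled, the third, nearest you, still lies loose and askew. Stand the spacer block upright on the jig board in the gap between the loose and the middle slat, where that gap is wide enough for it and clear of the two posts, and let go of it. Then push the loose slat flush and square against the block and the block against the middle slat, slat flat on both posts and its ends in line with the others, and finish while still holding it firmly pressed there, touching only the slat, so that I can staple it; leave the tape roll, reels and stapler alone.

Things in the scene. Friction and masses are not known exactly. Their poses are not given: they have to be found in the camera images.
- jig: Fixed stapling jig: plywood board 270 (x) x 390 (y) x 15 mm, turned up to 15 deg. Origin: centre of its underside; x away from the robot across the slats, y along them, z up. Two crate posts (fixed) on it along x at y = +-125 mm, 30 wide, 18 high (tops 33 mm above bench), x -96 to +109 mm. Between them (|y| < 110 mm) bare board, 15 mm above bench. Fence at far edge; near edge (-x) open.
- middle_slat: Middle slat, already stapled (fixed to the jig): 50 (x) x 320 (y) x 10 mm, origin at the centre of its underside, axes as the jig's. It lies across the posts, underside 33 mm and top 43 mm above the bench; its near edge is at jig x = 0. The far slat, also stapled, lies 8 mm beyond it.
- loose_slat: Loose slat nearest you, 50 (x) x 320 (y) x 10 mm, 90 g, easily slid; origin: centre of underside, axes as jig. Lies on the posts, underside 33, top 43 mm above bench, up to 9 deg askew: the gap to the middle slat, 27-35 mm at mid-length, narrows towards one end, often below 20 mm. 18 mm of air under it. Pressed opposite the block it squares up. Pressed home its origin is at jig x = -45 mm, y = 0.
- spacer: Spacer block, plain hardwood, 20 (x, thickness) x 100 (y, length) x 70 mm (z, height), 100 g, standing upright on the bench left or right of the jig. Origin: centre of its underside. In the gap, standing on the jig board, its length along the slats, its top is 85 mm above the bench, 42 mm above the slats' tops: grip it across its thickness by its upper 35 mm.
- tape_roll: Bystander: roll of black tape, 96 mm across, 25 mm high, lying flat on the other side of the jig from the block. Origin: centre of its underside.
- reels: Bystander: two red ribbon reels stacked, 100 mm across, 56 mm high in all, at the far left. Origin: centre of the underside.
- tacker: Bystander: hand stapler lying on its side at the far right, about 160 x 75 x 26 mm. Origin: about the centre of its underside.
Not all that is in view belongs to the job. What is shaped like the spacer but purple is not meant.

How it is judged (in metres and radians):
On the way:
1. the spacer block stands released on the jig board, in the gap between the loose and the middle slat (z of spacer in the frame of jig between 0.012 and 0.018 m and x of spacer in the frame of jig below -0.007 m and x of spacer in the frame of loose_slat above 0.032 m and y of spacer in the frame of jig between -0.065 and 0.065 m and angle between spacer's own z axis and vertical below 0.1 rad and contact force between the fingers and spacer below 0.1 N), for 0.2 s.
At the end, for the whole second after the job is handed in: Block upright on the jig board between the posts, square (2.3 deg), against the middle slat, not touched by the robot; loose slat flat on the posts, within 3 mm of home, parallel within 1.4 deg, ends in line within 15 mm; fingers press it with over 3 N, over 2 N reaching the middle slat (z of spacer in the frame of jig between 0.012 and 0.018 m and x of spacer in the frame of jig between -0.013 and -0.007 m and y of spacer in the frame of jig between -0.065 and 0.065 m and angle between spacer's own z axis and vertical below 0.05 rad and angle between the y axis of spacer and the y axis of jig, either way round below 0.04 rad and x of loose_slat in the frame of jig between -0.048 and -0.042 m and y of loose_slat in the frame of jig between -0.015 and 0.015 m and z of loose_slat in the frame of jig below 0.036 m and angle between the y axis of loose_slat and the y axis of jig, either way round below 0.025 rad and angle between loose_slat's own z axis and vertical below 0.03 rad and contact force between the fingers and loose_slat above 3 N and contact force between loose_slat and spacer above 2 N and contact force between spacer and middle_slat above 2 N and contact force between the arm and spacer below 0.1 N and linear speed of loose_slat below 0.01 m/s); the arm keeps its last pose, push and grip.
It fails at once if the tape roll, ribbon reels or stapler are moved more than 25 mm (distance of any of tape_roll, reels, tacker from where it was at the start of the episode above 0.025 m).
It also fails if it takes over 54 s, if anything falls off the work surface, if the arm or the gripper's body presses on something with over 40 N, if the wrist force passes 120 N, or if a joint passes its speed limit or range.

ROBOT

A 6-joint arm with a two-finger parallel gripper is mounted at the origin on the work surface. World frame = base frame: x ahead of the robot, y to its left, z up, the work surface at z = 0. Lengths are in mm, angles in degrees, forces in N, time in s.
With the tool pointing down it reaches from about 350 to 850 mm from the base axis. Payload 8.1 kg.
Tool frame: the origin (TCP) lies midway between the tips of the shut fingers; the grasp point (between the pads) lies 19 mm behind it; z points along the fingers, y is the direction in which the jaws open and shut (so a half turn about z gives the same grasp; the last joint's range is limited). The gripper opens to 85 mm and grips with 20 to 120 N. Pads are 22 mm wide; open, the fingers measure 114 mm over their backs; the gripper's body (76 mm by 85 mm) begins 54 mm behind the grasp point. The pads swing forward as they close: fully open they stand 13 mm farther back than shut.
Start: joints at [63.747, 7.471, 85.268, -0, 87.261, -4.893], TCP at [218.514, 558.799, 192.292] pointing down, gripper open.
Joint ranges: [-169.43, 169.43], [-51.17, 129.36], [1.28, 143.12], [-76.62, 256.62], [0, 156.53], [-152.29, 152.29]. Speed limits (degrees/s): [136.94, 136.94, 159.86, 180, 180, 180].

INTERFACE

Orientations are given as [roll, pitch, yaw] about the fixed x, y, z axes, in that order (R = Rz(yaw) Ry(pitch) Rx(roll)).
In Python, from bench import telemetry, snapshot, camera_params, job gives the robot as it stands. The module is installed in compiled form; this text tells all that it offers.
- The arm moves only by the shell command python3 -m jog 'ROWS' [FORCE]. ROWS is JSON, a list that holds one entry, the list of rows, each a list of 7 numbers: the shift along the tool's x, y, z in units of 50 mm (1.0 is 50 mm), then the turn, a rotation vector about the tool's x, y, z in units of 2 pi rad (1.0 is 2 pi rad), then the opening, from 0 (shut) to 1 (fully open). In form: [[[dx, dy, dz, rx, ry, rz, claw], ...]]. A call has 1 to 12 rows; each row shifts and turns the commanded pose from where the row before left it, along the tool's axes as they then stand; what a row does not reach is not made up. A row lasts 1/8 s, in which the tool goes at most 62.5 mm and 10.7 degrees, less where a joint would pass 70% of its speed; a pose out of reach is approached as far as the arm can. A call with a number of a shift or a turn outside -1 to 1 is refused whole. A call with a gripper value outside its range is refused whole. The fingers move at their own pace and stop on an object; FORCE is the grip in N (left out, the last holds). Time passes only in rows, so rows that do not move let the fingers close. It gives the time, the measured TCP pose, the force and the opening at its end, in the units of the state.
- telemetry.sense(): the state, without advancing time (a new reading comes with each control period).
- snapshot(name): name is "scene" or "top" or "wrist"; returns (picture, depth): 384x512x3 uint8, red, green, blue; 384x512 float32, mm along the optical axis (not along the pixel's ray), 0 where there is no reading.
- camera_params(name): a dict with "K" (3x3 intrinsics, pixels), "extrinsics" (4x4, takes a point from camera to world coordinates). Camera axes: x right, y down, z forward; pixel columns grow to the right and rows downward; lengths in mm; the calibration is good to about 2 mm. The wrist camera is an equidistant fisheye: a pixel r from the principal point sees the ray r / f radians off the axis. A picture is of the moment at which its call begins: read the wrist's pose just before it. camera_params takes no time and is no camera call; for the wrist camera it gives the pose at the moment of the call.
- job.hand_in(): hands the job in, once; it reports no verdict.
The state is a dict: "time": time; "joint_pos": joint angles; "qd": joint speeds; "joint_efforts": joint torques, N m; "tool_pos": TCP position; "tcp_rot": TCP orientation; "ft_force": force on the tool from outside, world axes, zero at the start; "wrist_torque": the same for the moment, N m; "finger_gap": finger opening in mm.
Only numpy, scipy, OpenCV 4.12 (cv2) and the standard library are available. Lean on these libraries where they do the work, as an engineer would, in place of code of your own. Each camera call takes 0.05 s, during which the arm holds its last target. There are 200 camera calls.

## Working session

There is one attempt and no reset: what is moved stays moved. The work goes in short steps, Python scripts to look and compute and a shell command to move; the robot and the scene stay as the last step left them, time stands still between calls to the robot, and variables do not carry over. Pictures are saved under pics/ and viewed, about 8 in all and at most 12, crops included, and the job is handed in when it is done.

```bash
mkdir -p pics
cat > h.py <<'E'
import numpy as np, cv2
from bench import telemetry, snapshot, camera_params, job
def save(n,im): cv2.imwrite('pics/'+n+'.png', im[:,:,::-1])
def cloud(name,depth,P):
    K=np.array(P["K"]);T=np.array(P["extrinsics"])
    v,u=np.mgrid[0:depth.shape[0],0:depth.shape[1]]
    p=np.stack([(u-K[0,2])/K[0,0]*depth,(v-K[1,2])/K[1,1]*depth,depth],-1)
    return p@T[:3,:3].T+T[:3,3]
E
python3 - <<'E'
from h import *
for n in ("top","scene"):
    im,d=snapshot(n);P=camera_params(n);save(n+'0',im);np.savez(n+'0.npz',im=im,d=d,K=P["K"],T=P["extrinsics"])
    print(n,np.round(P["K"],1).tolist(),np.round(P["extrinsics"],3).tolist())
print(telemetry.sense())
a=cv2.imread('pics/top0.png');cv2.imwrite('pics/both.png',cv2.resize(a,(800,600)))
E
```

```text
top [[461.2, 0.0, 248.3], [0.0, 461.2, 186.3], [0.0, 0.0, 1.0]] [[-0.021, -0.995, 0.096, 383.767], [-1.0, 0.019, -0.017, 50.684], [0.015, -0.097, -0.995, 1293.881], [0.0, 0.0, 0.0, 1.0]]
scene [[408.5, 0.0, 252.7], [0.0, 408.5, 189.1], [0.0, 0.0, 1.0]] [[0.129, 0.779, -0.613, 1383.701], [0.992, -0.101, 0.08, -72.475], [0.0, -0.618, -0.786, 1176.146], [0.0, 0.0, 0.0, 1.0]]
{'time': 0.1, 'joint_pos': array([ 6.37478472e+01,  7.51195473e+00,  8.53227573e+01, -1.41666165e-03,
        8.72610350e+01, -4.89150345e+00]), 'qd': array([-0.08693577, -0.11284745, -0.13160018,  0.12288897,  0.01170696,
       -0.05724329]), 'joint_efforts': array([ 2.01123134e-03, -5.70960045e+01, -5.01937795e+01, -8.87390615e-05,
        8.33817234e-03,  3.20651554e-05]), 'tool_pos': array([218.26925539, 558.29447518, 191.33985001]), 'tcp_rot': array([-1.79904481e+02, -6.75448991e-03,  1.58639414e+02]), 'ft_force': array([0.05848635, 0.85577753, 0.9149671 ]), 'wrist_torque': array([-0.0081104 , -0.02565606, -0.04680331]), 'finger_gap': 85.3790054801702}
```

View pics/both.png

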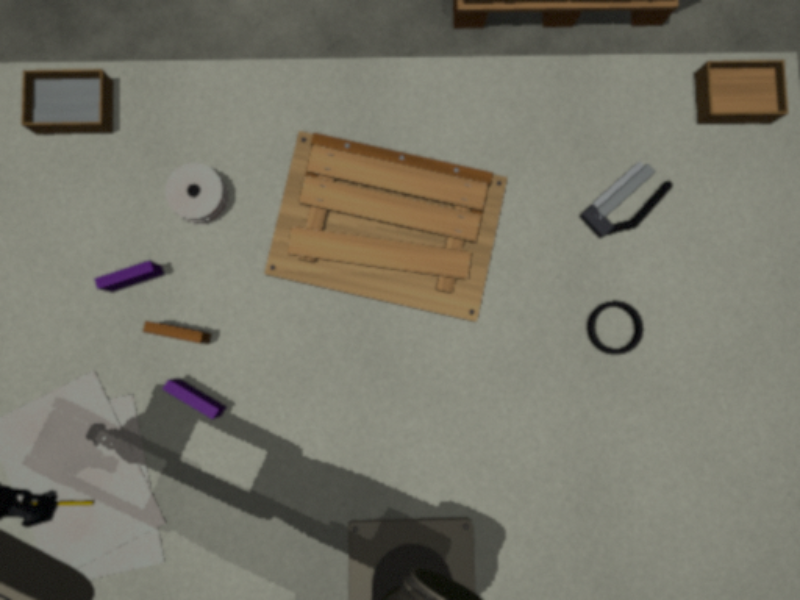

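View pics/scene0.png

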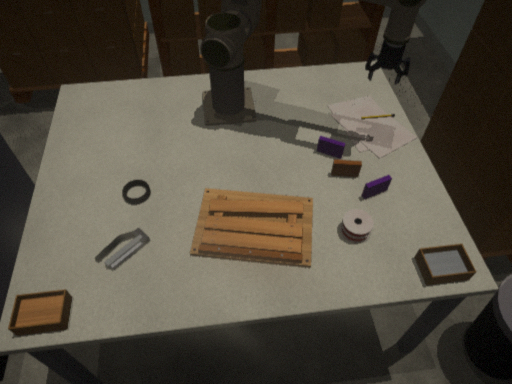

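The top view (upscaled) shows the jig around (385,225), its gap wider at the left (+y) end. The orange spacer is at (177,332), between two purple decoys at (130,276) and (195,398). The tape roll is at (615,327), the reels at (195,192) and the stapler at (625,205).

Run:
```python
from h import *
z=np.load('top0.npz');im,d,K,T=z['im'],z['d'],z['K'],z['T']
W=cloud('top',d,dict(K=K,extrinsics=T))
print('bench z',np.median(W[300:330,150:180,2]), W[230,300], 'noise',W[220:240,300:320,2].std())
hsv=cv2.cvtColor(im,cv2.COLOR_RGB2HSV)
def onplane(uv,h):
    r=np.c_[(uv[:,0]-K[0,2])/K[0,0],(uv[:,1]-K[1,2])/K[1,1],np.ones(len(uv))]@T[:3,:3].T
    return T[:3,3]+r*((h-T[2,3])/r[:,2])[:,None]
# spacer
m=((hsv[...,0]>4)&(hsv[...,0]<20)&(hsv[...,1]>130)).astype(np.uint8)
m[:, :]*=1
n,l,s,c=cv2.connectedComponentsWithStats(m)
for i in range(1,n):
    if s[i,4]>40 and 80<s[i,0]<150 and s[i,1]>190:
        k=(l==i); print('sp',s[i],np.percentile(W[k][:,2],[5,50,95]))
        v,u=np.nonzero(k&(W[...,2]>55)); p=onplane(np.c_[u,v].astype(float),70)[:,:2].astype(np.float32); print(cv2.minAreaRect(p),len(p))
# slats
reg=np.zeros(m.shape,bool);reg[80:210,165:330]=1
k=(reg&(W[...,2]>38)&(W[...,2]<50)).astype(np.uint8)
n,l,s,c=cv2.connectedComponentsWithStats(k,connectivity=4)
for i in range(1,n):
    if s[i,4]>100:
        v,u=np.nonzero(l==i);p=onplane(np.c_[u,v].astype(float),43)[:,:2].astype(np.float32);print('slat',s[i],cv2.minAreaRect(p))
b=(reg&(W[...,2]>9)).astype(np.uint8);v,u=np.nonzero(b);p=W[v,u,:2].astype(np.float32);print('jig',cv2.minAreaRect(p))
cv2.imwrite('pics/mask.png',cv2.resize(np.hstack([im[80:210,165:330,::-1],np.dstack([np.clip(W[80:210,165:330,2]*4,0,255).astype(np.uint8)]*3)]),None,fx=2.4,fy=2.4))
```

```text
bench z -0.7588649431736485 [ 383.20165544 -112.8113609     3.14650266] noise 2.535061366186703
sp [ 93 206  41  13 256] [51.95990907 68.64661904 72.34592479]
((440.90966796875, 393.29437255859375), (100.1380844116211, 16.985485076904297), 77.57003784179688) 242
slat [ 196   91  117   44 1992] ((710.5476684570312, 8.952804565429688), (319.5773620605469, 58.42771530151367), 76.4874267578125)
slat [ 191  113  117   42 1989] ((650.9917602539062, 23.511215209960938), (319.257080078125, 51.04642105102539), 76.26459503173828)
slat [ 184  145  118   34 2010] ((572.7928466796875, 43.880226135253906), (319.2898254394531, 50.85363006591797), 80.73880767822266)
jig ((575.4705200195312, 42.00030517578125), (390.302490234375, 376.5116271972656), 76.22277069091797)
```

View pics/mask.png

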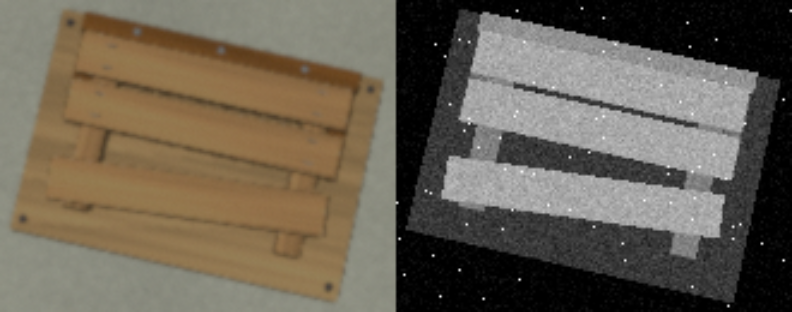

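The depth map separates the three slats cleanly, and the 319 × 51 mm and 100 × 17 mm rectangles match the given sizes. The jig is at (627,29) with yaw −13.7°. The loose slat is about 4.4° askew with a gap of about 31 mm at mid-length, wider at +y. The spacer is at (441,393) with yaw −12.4°. I'll go above the spacer first.

```bash
cat >> h.py <<'E'
from scipy.spatial.transform import Rotation as Ro
def goto(xyz,yaw):
    s=telemetry.sense();R=Ro.from_euler('xyz',s['tcp_rot'],degrees=True);G=Ro.from_euler('xyz',[180,0,yaw],degrees=True)
    d=np.array(xyz)-s['tool_pos']
    print('t',s['time'],'pos',s['tool_pos'].round(1),s['tcp_rot'].round(2),'F',s['ft_force'].round(1),'gap',round(s['finger_gap'],1))
    print('shift first (units)',(R.inv().apply(d)/50).round(3),'after turn',(G.inv().apply(d)/50).round(3),'turn',((R.inv()*G).as_rotvec()/2/np.pi).round(4))
O=np.array([626.7,29.4]);JY=-13.7
def jig(x,y):
    c,s=np.cos(np.radians(JY)),np.sin(np.radians(JY));return O+np.array([c*x-s*y,s*x+c*y])
E
python3 -c "
from h import *
goto([441,393.3,130],77.6)"
```

```text
t 0.1 pos [218.3 558.3 191.3] [-1.7990e+02 -1.0000e-02  1.5864e+02] F [0.1 0.9 0.9] gap 85.4
shift first (units) [-5.351 -1.449  1.229] after turn [-2.266  5.059  1.227] turn [-2.000e-04  2.000e-04  2.251e-01]
```

```bash
python3 -m jog '[[[0,0,0,0,0,0.028,0.8],[0,0,0,0,0,0.028,0.8],[0,0,0,0,0,0.028,0.8],[0,0,0,0,0,0.028,0.8],[0,0,0,0,0,0.028,0.8],[0,0,0,0,0,0.028,0.8],[0,0,0,0,0,0.028,0.8],[0,0,0,0,0,0.029,0.8]]]'
python3 -m jog '[[[-0.32,0.72,0.1,0,0,0,0.8],[-0.32,0.72,0.1,0,0,0,0.8],[-0.32,0.72,0.1,0,0,0,0.8],[-0.32,0.72,0.1,0,0,0,0.8],[-0.32,0.72,0.1,0,0,0,0.8],[-0.32,0.72,0.1,0,0,0,0.8],[-0.34,0.72,0.1,0,0,0,0.8],[0,0,0,0,0,0,0.8],[0,0,0,0,0,0,0.8]]]'
python3 -c "
from h import *
goto([441,393.3,35],77.6)
P=camera_params('wrist');im,d=snapshot('wrist');save('w1',im);np.savez('w1.npz',im=im,d=d,K=P['K'],T=P['extrinsics']);print(P['K'],P['extrinsics'])"
```

```text
time: 1.1
tool_pos: [218.3, 558.5, 191.7]
tcp_rot: [-180.0, 0.1, 77.3]
ft_force: [-0.1, 0.4, 1.0]
finger_gap: 68.1
time: 2.22
tool_pos: [440.0, 394.5, 156.9]
tcp_rot: [-179.9, 0.0, 77.6]
ft_force: [0.3, -0.2, 0.3]
finger_gap: 68.0
t 2.225 pos [440.  394.5 156.9] [-1.7995e+02  2.0000e-02  7.7610e+01] F [ 0.3 -0.2  0.3] gap 68.0
shift first (units) [-0.018  0.026  2.438] after turn [-0.019  0.024  2.438] turn [-0.0001  0.0001  0.    ]
[[297.31863964   0.         254.01847701]
 [  0.         297.31863964 186.20395876]
 [  0.           0.           1.        ]] [[ 9.76727345e-01 -2.05362801e-01 -6.18854882e-02  4.55467946e+02]
 [-2.14483846e-01 -9.36006170e-01 -2.79086241e-01  4.65477143e+02]
 [-6.11266596e-04  2.85864600e-01 -9.58269825e-01  3.38917855e+02]
 [ 0.00000000e+00  0.00000000e+00  0.00000000e+00  1.00000000e+00]]
```

View pics/w1.png

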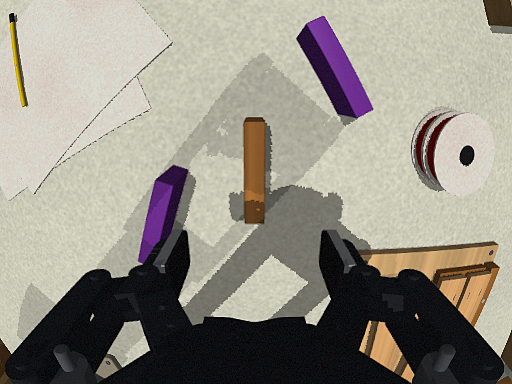

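The spacer at (255,170) runs parallel to the jaws and sits between the fingers. The purple blocks at (335,65) and (165,210) are clear of them. I'll check the centre using the fisheye rays.

```bash
cat >> h.py <<'E'
def fish(uv,P,h):
    K=np.array(P["K"]);T=np.array(P["extrinsics"]);uv=np.asarray(uv,float)
    q=(uv-K[:2,2])/K[0,0];r=np.linalg.norm(q,axis=1,keepdims=True)+1e-9
    ray=np.c_[q/r*np.sin(r),np.cos(r)]@T[:3,:3].T
    return T[:3,3]+ray*((h-T[2,3])/ray[:,2])[:,None]
E
python3 - <<'E'
from h import *
z=np.load('w1.npz');im=z['im'];P=dict(K=z['K'],extrinsics=z['T'])
hsv=cv2.cvtColor(im,cv2.COLOR_RGB2HSV)
m=((hsv[...,0]>4)&(hsv[...,0]<20)&(hsv[...,1]>130)).astype(np.uint8);m[:,:225]=0;m[:,285:]=0;m[235:]=0
v,u=np.nonzero(m);p=fish(np.c_[u,v],P,70)[:,:2].astype(np.float32);print(cv2.minAreaRect(p),len(p))
E
```

```text
((440.86309814453125, 400.86474609375), (101.63062286376953, 19.187532424926758), 78.06402587890625) 2151
```

```bash
python3 -m jog '[[[0.05,0.01,0.6,0,0,0.0,0.8],[0,0,0.6,0,0,0,0.8],[0,0,0.6,0,0,0,0.8],[0,0,0.4,0,0,0,0.8],[0,0,0.24,0,0,0,0.8],[0,0,0,0,0,0,0.3],[0,0,0,0,0,0,0],[0,0,0,0,0,0,0],[0,0,0,0,0,0,0],[0,0,0,0,0,0,0],[0,0,0,0,0,0,0],[0,0,0,0,0,0,0]]]' 50
python3 -c "
from h import *
goto([441,393.3,150],76.3)"
```

```text
time: 3.78
tool_pos: [441.5, 396.8, 35.3]
tcp_rot: [-180.0, 0.0, 77.6]
ft_force: [-0.1, 0.4, -0.3]
finger_gap: -0.4
t 3.775 pos [441.5 396.8  35.3] [-180.      0.     77.64] F [-0.1  0.4 -0.3] gap -0.4
shift first (units) [-0.07   0.005 -2.295] after turn [-0.07   0.007 -2.295] turn [-0.      0.      0.0037]
```

```bash
python3 -c "
from h import *
P=camera_params('wrist');im,d=snapshot('wrist');save('w2',im);np.savez('w2.npz',im=im,d=d,K=P['K'],T=P['extrinsics'])
im,d=snapshot('top');P=camera_params('top');np.savez('top2.npz',im=im,d=d,K=P['K'],T=P['extrinsics'])
z=np.load('w2.npz')['im'];cv2.imwrite('pics/c2.png',np.hstack([z[:,:,::-1][:, 100:420],cv2.resize(im[150:280,60:190,::-1],(384,384))]))"
```

```text
(no output)
```

View pics/c2.png

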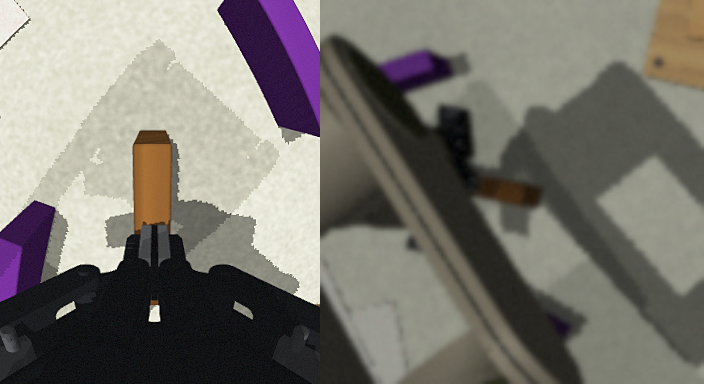

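```bash
python3 -c "
from h import *
z=np.load('w2.npz');im,d=z['im'],z['d']
cv2.imwrite('pics/c3.png',cv2.resize(im[110:330,190:320,::-1],None,fx=2.7,fy=2.7,interpolation=cv2.INTER_CUBIC))
for r in range(120,320,12): print(r,d[r,225:285:5].round(0).astype(int))
t=np.load('top2.npz');W=cloud('top',t['d'],dict(K=t['K'],extrinsics=t['T']));
h=cv2.cvtColor(t['im'],cv2.COLOR_RGB2HSV);m=(h[...,0]>4)&(h[...,0]<20)&(h[...,1]>130);m[:,:115]=0;m[:,150:]=0;m[:195]=0;m[235:]=0
print(W[m].round(0)[::6])
"
```

```text
120 [212 213 212 212 212 212 212 212 213 212 212 212]
132 [214 215 214 197 197 196 195 196 196 214 214 215]
144 [218 217 147 147 147 147 148 148 147 148 216 216]
156 [220 219 149 148 149 149 149 149 148 149 219 218]
168 [223 223 151 151 151 150 151 151 150 151 222 222]
180 [225 225 153 153 152 153 152 152 152 153 225 225]
192 [227 229 153 154 153 154 154 153 153 155 227 226]
204 [232 231 155 156 157 156 157 156 155 157 230 228]
216 [233 233 160 158 158 159 158 158 159 233 232 234]
228 [236 237 160 161 146 146 146 145 145 236 235 236]
240 [240 142 144 133 134 134 134 134 134 142 142 143]
252 [130 131 132 124 124 123 123 124 123 132 131 130]
264 [112 109 109 111 112 120 118 112 113 108 109 109]
276 [103 105 104 105   0 112 120 107 103 102 105 104]
288 [ 88  88  89  88   0 113 123 110  97  88  89  88]
300 [ 82  83  83  86 111 114 124 112  95  84  82  83]
312 [ 78  76  77  88 112 260 262 112  95  80  78  77]
[[443. 384.  67.]
 [441. 383.  71.]
 [440. 368.  68.]
 [438. 384.  69.]
 [438. 367.  71.]
 [437. 352.  68.]
 [435. 377.  74.]
 [435. 363.  67.]
 [435. 347.  68.]
 [433. 381.  69.]
 [432. 366.  67.]
 [432. 349.  69.]
 [430. 376.  68.]
 [430. 361.  67.]
 [430. 347.  56.]
 [427. 363.  69.]
 [427. 347.  66.]
 [424. 352.  70.]]
```

View pics/c3.png

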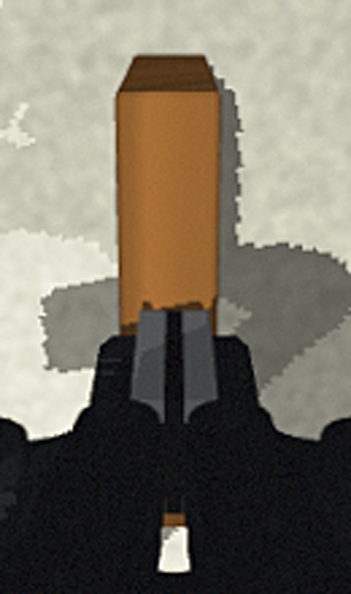

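```bash
python3 -c "
from h import *
def pt(z,u,v):
    K,T=z['K'],z['T'];q=(np.array([u,v])-K[:2,2])/K[0,0];r=np.linalg.norm(q);D=z['d'][v,u]
    c=np.r_[q/r*np.tan(r)*D,D];return (T[:3,:3]@c+T[:3,3]).round(1)
z=np.load('w1.npz')
for u,v in [(186,233),(184,238),(180,245),(328,233),(330,240),(335,250),(170,265),(345,265)]: print('w1',u,v,pt(z,u,v))
z=np.load('w2.npz')
for u,v in [(246,227),(262,227),(246,240),(262,250),(254,205),(246,285),(254,300),(240,250)]: print('w2',u,v,pt(z,u,v))
print(telemetry.sense())
"
```

```text
w1 186 233 [408.2 410.1 205.9]
w1 184 238 [408.7 410.4 212.5]
w1 180 245 [408.5 410.6 220. ]
w1 328 233 [477.1 397.8 211.9]
w1 330 240 [476.5 397.3 218.1]
w1 335 250 [476.4 397.7 228.6]
w1 170 265 [408.4 410.7 238. ]
w1 345 265 [477.6 396.8 240.3]
w2 246 227 [439.7 408.5  82.1]
w2 262 227 [447.5 406.7  81.8]
w2 246 240 [440.  408.4  96.3]
w2 262 250 [446.9 407.1 106.1]
w2 254 205 [445.2 415.   70.8]
w2 246 285 [440.6 407.2 129.9]
w2 254 300 [439.  386.5 112.9]
w2 240 250 [437.9 409.4 106.7]
{'time': 3.875, 'joint_pos': array([ 3.70005732e+01,  1.37632642e+01,  9.51385052e+01, -1.29204783e-03,
        7.11033677e+01,  4.93611802e+01]), 'qd': array([ 0.00834946,  0.04379611,  0.00652078,  0.07413935, -0.03753014,
        0.10092015]), 'joint_efforts': array([-4.74806526e-03, -5.84141457e+01, -4.58843136e+01, -8.79217441e-05,
        1.99741909e-03,  4.54093663e-05]), 'tool_pos': array([441.48507013, 396.78882859,  35.2517309 ]), 'tcp_rot': array([-1.79997582e+02,  4.69429680e-03,  7.76398116e+01]), 'ft_force': array([-0.22704494,  0.29858445, -0.84266421]), 'wrist_torque': array([-0.01748853, -0.05478735, -0.02815991]), 'finger_gap': -0.1703929584868675}
```

The shut fingertips measure about z = 82 when the reported TCP is 35, so the fingers closed in the air above the block. The same depth data puts the block top (70.8) and the bench (0.5) where they should be, so the calibration holds. The real tips are therefore about 47 mm behind the reported TCP. I'll open, go 45 mm lower while watching the force, and grip again.

```bash
python3 -m jog '[[[0,0,0,0,0,0,0.8],[0,0,0,0,0,0,0.8],[0,0,0,0,0,0,0.8],[0,0,0,0,0,0,0.8],[0,0,0.3,0,0,0,0.8],[0,0,0.2,0,0,0,0.8],[0,0,0.2,0,0,0,0.8]]]' 50
python3 -m jog '[[[0,0,0.1,0,0,0,0.8],[0,0,0.1,0,0,0,0.8],[0,0,0,0,0,0,0.0],[0,0,0,0,0,0,0],[0,0,0,0,0,0,0],[0,0,0,0,0,0,0],[0,0,0,0,0,0,0],[0,0,0,0,0,0,0]]]' 50
```

```text
time: 4.75
tool_pos: [440.9, 396.4, -1.2]
tcp_rot: [-179.9, 0.1, 77.6]
ft_force: [-0.7, -0.5, -0.4]
finger_gap: 68.5
time: 5.75
tool_pos: [441.8, 397.0, -9.3]
tcp_rot: [180.0, -0.0, 77.6]
ft_force: [0.2, 0.2, 4.3]
finger_gap: 19.8
```

```bash
python3 -m jog '[[[0,0,-0.4,0,0,0,0],[0,0,-0.6,0,0,0,0],[0,0,-0.6,0,0,0,0],[0,0,-0.5,0,0,0,0]]]'
python3 -c "
from h import *
p=jig(-13,20);print(p);goto([*p,85],76.3)"
```

```text
time: 6.25
tool_pos: [441.8, 397.1, 97.9]
tcp_rot: [179.9, -0.1, 77.6]
ft_force: [0.8, -0.6, -1.3]
finger_gap: 19.5
[618.80662436  51.9098783 ]
t 6.25 pos [441.8 397.1  97.9] [ 1.7994e+02 -6.0000e-02  7.7640e+01] F [ 0.8 -0.6 -1.3] gap 19.5
shift first (units) [-5.986  4.935  0.255] after turn [-5.868  5.074  0.257] turn [ 0.0002 -0.0002  0.0037]
```

```bash
python3 -m jog '[[[0,0,0,0,0,0.0037,0],[-0.6,0.5,0,0,0,0,0],[-0.6,0.5,0,0,0,0,0],[-0.6,0.5,0,0,0,0,0],[-0.6,0.5,0,0,0,0,0],[-0.6,0.5,0,0,0,0,0],[-0.6,0.5,0,0,0,0,0],[-0.6,0.5,0,0,0,0,0],[-0.6,0.5,0,0,0,0,0],[-0.6,0.5,0.1,0,0,0,0],[-0.4,0.5,0.1,0,0,0,0],[-0.07,0.07,0.06,0,0,0,0]]]'
python3 -m jog '[[[0,0,0,0,0,0,0],[0,0,0,0,0,0,0]]]'
python3 -c "
from h import *
p=jig(-13,20);goto([*p,85],76.3)
P=camera_params('wrist');im,d=snapshot('wrist');save('w3',im);np.savez('w3.npz',im=im,d=d,K=P['K'],T=P['extrinsics'])"
```

```text
time: 7.75
tool_pos: [618.1, 49.7, 80.6]
tcp_rot: [-179.9, 0.0, 76.1]
ft_force: [-0.5, -0.1, -0.7]
finger_gap: 19.6
time: 8.0
tool_pos: [617.6, 52.7, 82.0]
tcp_rot: [-179.9, -0.0, 76.4]
ft_force: [0.4, -0.1, -1.9]
finger_gap: 19.7
t 8.0 pos [617.6  52.7  82. ] [-1.7995e+02 -1.0000e-02  7.6350e+01] F [ 0.4 -0.1 -1.9] gap 19.7
shift first (units) [-0.01   0.027 -0.06 ] after turn [-0.01   0.027 -0.06 ] turn [-0.0001 -0.      0.0001]
```

View pics/w3.png

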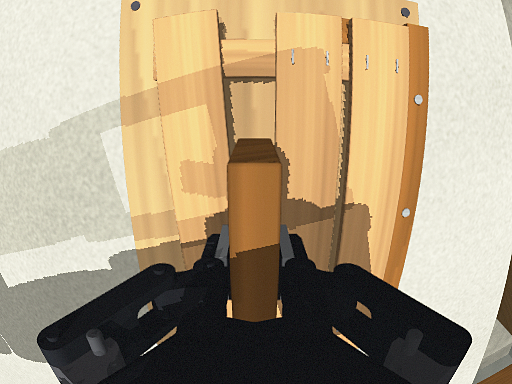

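The held block sits over the gap. The middle slat's near edge is at column 277 and the loose slat's far edge at columns 218–232. I'll fit both edges and the block from this view.

```bash
cat > e.py <<'E'
from h import *
def wcloud(z):
    K,T=z['K'],z['T'];v,u=np.mgrid[0:384,0:512];qx=(u-K[0,2])/K[0,0];qy=(v-K[1,2])/K[0,0];r=np.hypot(qx,qy)+1e-9
    k=np.tan(r)/r*z['d'];return np.stack([qx*k,qy*k,z['d']],-1)@T[:3,:3].T+T[:3,3]
def toj(p):
    c,s=np.cos(np.radians(JY)),np.sin(np.radians(JY));q=p-O;return np.stack([c*q[...,0]+s*q[...,1],-s*q[...,0]+c*q[...,1]],-1)
def edges(z,rows,split=250):
    W=wcloud(z);J=toj(W[...,:2]);h=W[...,2];P=dict(K=z['K'],extrinsics=z['T']);A=[];B=[]
    for v in rows:
        ok=(h[v]>38)&(h[v]<48)
        L=np.nonzero(ok[:split])[0].max();R=split+np.nonzero(ok[split:])[0].min()
        A.append(toj(fish([[L+.5,v]],P,43)[0,:2]));B.append(toj(fish([[R-.5,v]],P,43)[0,:2]))
    for n,E in(('loose far',A),('mid near',B)):
        E=np.array(E);f=np.polyfit(E[:,1],E[:,0],1);res=E[:,0]-np.polyval(f,E[:,1]);k=abs(res)<3;f=np.polyfit(E[k,1],E[k,0],1)
        print(n,'x at y=0,20:',np.polyval(f,[0,20]).round(1),'slope deg',np.degrees(np.arctan(f[0])).round(2),'y range',E[:,1].min().round(),E[:,1].max().round(),'std',res[k].std().round(2))
    return W,J,h
E
python3 - <<'E'
from e import *
z=np.load('w3.npz')
W,J,h=edges(z,range(20,132,4))
m=(h>115)&(h<160); m[:, :222]=0;m[:,288:]=0;m[232:]=0;m[:155]=0
p=J[m];print('block top z',np.median(h[m]).round(1))
P=dict(K=z['K'],extrinsics=z['T']);ht=np.median(h[m]);v,u=np.nonzero(m);q=toj(fish(np.c_[u,v],P,ht)[:,:2]);
for a in range(165,230,15):
    s=q[v==a];print(a,s[:,0].min().round(1),s[:,0].max().round(1),s[:,1].mean().round(1))
print('ymax',q[:,1].max())
v,u=np.mgrid[0:384,0:512]
k=(h>38)&(h<48)&(v<150)&(u<230);print('loose y end',np.percentile(J[k][:,1],99.5))
k=(h>38)&(h<48)&(v<150)&(u>285)&(u<335);print('mid y end',np.percentile(J[k][:,1],99.5))
E
```

```text
loose far x at y=0,20: [-29.3 -30.8] slope deg -4.43 y range 72.0 155.0 std 0.29
mid near x at y=0,20: [0.7 0.7] slope deg 0.08 y range 72.0 154.0 std 0.3
block top z 152.1
165 -4.2 -4.2 68.2
180 -25.1 -25.1 62.2Traceback (most recent call last):
  File "<stdin>", line 8, in <module>
    return umr_minimum(a, axis, None, out, keepdims, initial, where)
ValueError: zero-size array to reduction operation minimum which has no identity
```

Run:
```python
from e import *
z=np.load('w3.npz');W=wcloud(z);h=W[...,2];J=toj(W[...,:2])
print(h[170:215:10,254].round(1))
ht=np.median(h[170:215,240:268])
m=abs(h-ht)<8; m[:, :215]=0;m[:,295:]=0;m[225:]=0;m[:150]=0
P=dict(K=z['K'],extrinsics=z['T']);v,u=np.nonzero(m);q=toj(fish(np.c_[u,v],P,ht)[:,:2])
for a in range(166,225,10):
    s=q[v==a]
    if len(s): print(a,s[:,0].min().round(1),s[:,0].max().round(1),s[:,1].mean().round(1))
print('ztop',ht,'ymax',q[:,1].max())
v,u=np.mgrid[0:384,0:512]
k=(h>38)&(h<48)&(v<150)&(u<230);print('loose y end',np.percentile(J[k][:,1],99.5))
k=(h>38)&(h<48)&(v<150)&(u>285)&(u<335);print('mid y end',np.percentile(J[k][:,1],99.5))
```

```text
[161.3 160.8 160.9 160.9 161.4]
166 -24.1 -5.0 70.0
176 -24.2 -4.9 66.3
186 -24.3 -5.2 62.6
196 -24.0 -5.1 58.8
206 -24.1 -5.0 54.9
216 -24.2 -4.9 51.0
ztop 161.68868253035708 ymax 72.84565105959527
loose y end 161.93569327130163
mid y end 160.83648717890122
```

```bash
python3 -m jog '[[[0,0.03,0.2,0,0,0,0],[0,0,0.3,0,0,0,0],[0,0,0.3,0,0,0,0],[0,0,0.3,0,0,0,0],[0,0,0.2,0,0,0,0],[0,0,0.1,0,0,0,0],[0,0,0,0,0,0,0]]]'
python3 -m jog '[[[0,0,0.05,0,0,0,0],[0,0,0,0,0,0,0]]]'
python3 -m jog '[[[0,0,0.03,0,0,0,0],[0,0,0,0,0,0,0]]]'
```

```text
time: 8.93
tool_pos: [619.7, 51.3, 12.0]
tcp_rot: [-180.0, 0.0, 76.3]
ft_force: [-1.0, 0.1, -1.7]
finger_gap: 19.5
time: 9.18
tool_pos: [620.1, 51.3, 10.1]
tcp_rot: [180.0, -0.0, 76.3]
ft_force: [-0.0, 0.7, -0.9]
finger_gap: 19.6
time: 9.43
tool_pos: [619.8, 51.3, 8.3]
tcp_rot: [-180.0, 0.0, 76.3]
ft_force: [-0.3, -0.3, -2.2]
finger_gap: 19.4
```

```bash
python3 -m jog '[[[0,0,0.03,0,0,0,0],[0,0,0,0,0,0,0]]]'
python3 -m jog '[[[0,0,0.02,0,0,0,0],[0,0,0,0,0,0,0]]]'
python3 -m jog '[[[0,0,0.01,0,0,0,0],[0,0,0,0,0,0,0]]]'
```

```text
time: 9.68
tool_pos: [619.6, 51.3, 6.6]
tcp_rot: [-180.0, 0.0, 76.3]
ft_force: [-0.1, 0.7, -1.7]
finger_gap: 19.6
time: 9.93
tool_pos: [619.8, 51.3, 5.8]
tcp_rot: [180.0, -0.0, 76.3]
ft_force: [0.3, 0.4, -1.5]
finger_gap: 19.4
time: 10.18
tool_pos: [620.0, 51.3, 5.7]
tcp_rot: [180.0, -0.0, 76.3]
ft_force: [-0.1, -0.3, 3.2]
finger_gap: 19.8
```

Contact with the board shows as Fz rising to +3.2 N at the expected height. Now I'll release and rise.

```bash
python3 -m jog '[[[0,0,0,0,0,0,0.3],[0,0,0,0,0,0,0.5],[0,0,0,0,0,0,0.55],[0,0,0,0,0,0,0.55],[0,0,0,0,0,0,0.55],[0,0,-0.5,0,0,0,0.55],[0,0,-0.6,0,0,0,0.55],[0,0,-0.6,0,0,0,0.55],[0,0,-0.3,0,0,0,0.55],[0,0,0,0,0,0,0.55]]]'
python3 - <<'E'
from e import *
P=camera_params('wrist');im,d=snapshot('wrist');save('w4',im);z=dict(im=im,d=d,K=P['K'],T=P['extrinsics']);np.savez('w4.npz',**z)
W=wcloud(z);h=W[...,2];m=abs(h-85)<8;m=m.astype(np.uint8);n,l,s,c=cv2.connectedComponentsWithStats(m)
for i in range(1,n):
    if s[i,4]>600:
        v,u=np.nonzero(l==i);p=toj(fish(np.c_[u,v],P,85)[:,:2]).astype(np.float32);print(s[i],np.median(h[l==i]),cv2.minAreaRect(p))
goto([*jig(-115,20),60],166.3)
E
```

```text
time: 11.42
tool_pos: [620.8, 51.3, 106.5]
tcp_rot: [179.9, -0.0, 76.3]
ft_force: [-0.6, -0.0, 0.4]
finger_gap: 47.2
[ 239  131   29  130 3461] 85.3992970134924 ((-11.651098251342773, 21.15099334716797), (19.83331871032715, 100.19186401367188), 0.030049730092287064)
t 11.475 pos [619.7  51.3 104.9] [180.    -0.    76.31] F [ 0.8 -0.4 -0.8] gap 47.5
shift first (units) [ 0.008 -2.061  0.898] after turn [2.061 0.007 0.898] turn [ 0.    0.   -0.25]
```

View pics/w4.png

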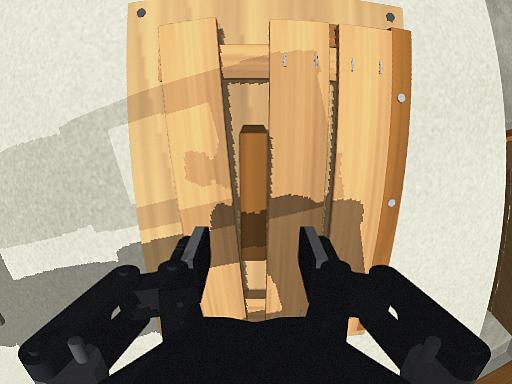

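The block stands at z-top 85.4, centre jig x −12.3 (measured from the middle slat), y 21 and yaw within 0.1°. It is released and clear of both slats. Next I move behind the loose slat, shut and turn the fingers, and descend.

```bash
python3 -m jog '[[[0,-0.6,0,0,0,0,0],[0,-0.7,0,0,0,0,0],[0,-0.76,0,0,0,0,0],[0,0,0,0,0,-0.028,0],[0,0,0,0,0,-0.028,0],[0,0,0,0,0,-0.028,0],[0,0,0,0,0,-0.028,0],[0,0,0,0,0,-0.028,0],[0,0,0,0,0,-0.028,0],[0,0,0,0,0,-0.028,0],[0,0,0,0,0,-0.028,0],[0,0,0,0,0,-0.026,0]]]' 60
python3 -m jog '[[[0,0,0.5,0,0,0,0],[0,0,0.5,0,0,0,0],[0,0,0.5,0,0,0,0],[0,0,0.3,0,0,0,0],[0,0,0,0,0,0,0]]]'
python3 - <<'E'
from e import *
goto([*jig(-115,20),-20],166.3)
P=camera_params('wrist');im,d=snapshot('wrist');save('w5',im);z=dict(im=im,d=d,K=P['K'],T=P['extrinsics']);np.savez('w5.npz',**z)
E
```

```text
time: 12.98
tool_pos: [518.3, 75.6, 103.1]
tcp_rot: [-179.9, -0.2, 166.6]
ft_force: [-1.3, 0.7, -0.3]
finger_gap: 0.1
time: 13.6
tool_pos: [517.8, 75.6, 13.2]
tcp_rot: [-179.9, -0.2, 166.3]
ft_force: [-0.2, 0.2, 0.5]
finger_gap: -0.0
t 13.6 pos [517.8  75.6  13.2] [-179.93   -0.23  166.31] F [-0.2  0.2  0.5] gap -0.0
shift first (units) [-0.038  0.02   0.663] after turn [-0.036  0.019  0.663] turn [-0.0002 -0.0006  0.    ]
```

View pics/w5.png

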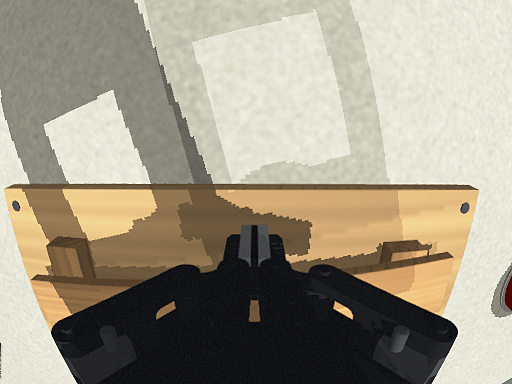

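The shut fingertips at (254,227) stand over the bare board, in front of the slat at row ~275. I'll check their height against the depth image before descending.

```bash
python3 - <<'E'
from e import *
z=np.load('w5.npz');W=wcloud(z);J=toj(W[...,:2])
for v,u in [(228,246),(228,262),(235,246),(235,262),(245,246)]: print(v,u,J[v,u].round(1),W[v,u,2].round(1))
print(W[222:232,248,2].round(1))
E
python3 -m jog '[[[0,0,0.3,0,0,0,0],[0,0,0.2,0,0,0,0],[0,0,0.1,0,0,0,0],[0,0,0,0,0,0,0]]]'
```

```text
228 246 [-128.    15.1] 61.3
228 262 [-127.3   23. ] 59.8
235 246 [-127.8   15.3] 68.9
235 262 [-127.9   22.8] 69.1
245 246 [-127.6   15.5] 78.5
[15.9 16.3 55.4 58.2 58.6 61.  62.1 61.6 64.3 64.8]
time: 14.15
tool_pos: [519.2, 75.6, -15.3]
tcp_rot: [-180.0, -0.1, 166.3]
ft_force: [-0.3, -1.0, -0.5]
finger_gap: 0.1
```

```bash
python3 -m jog '[[[0,0,0.1,0,0,0,0],[-0.1,0,0,0,0,0,0],[-0.1,0,0,0,0,0,0],[-0.1,0,0,0,0,0,0],[-0.1,0,0,0,0,0,0],[0,0,0,0,0,0,0]]]'
python3 -m jog '[[[-0.05,0,0,0,0,0,0],[-0.05,0,0,0,0,0,0],[-0.05,0,0,0,0,0,0],[0,0,0,0,0,0,0]]]'
python3 -m jog '[[[-0.04,0,0,0,0,0,0],[-0.04,0,0,0,0,0,0],[0,0,0,0,0,0,0]]]'
python3 -c "
from e import *
s=telemetry.sense();print(toj(s['tool_pos'][:2]))"
```

```text
time: 14.9
tool_pos: [539.7, 70.8, -19.6]
tcp_rot: [180.0, 0.0, 166.3]
ft_force: [-0.7, -0.2, -0.4]
finger_gap: -0.2
time: 15.4
tool_pos: [546.7, 69.1, -19.6]
tcp_rot: [180.0, 0.0, 166.3]
ft_force: [-1.0, 0.6, -0.9]
finger_gap: -0.2
time: 15.78
tool_pos: [550.5, 68.2, -19.7]
tcp_rot: [180.0, 0.0, 166.3]
ft_force: [0.4, 0.3, 0.0]
finger_gap: 0.2
[-83.21272198  19.62471948]
```

```bash
for i in 1 2 3; do python3 -m jog '[[[-0.02,0,0,0,0,0,0],[0,0,0,0,0,0,0]]]'|grep -E 'pos|force'; done
```

```text
tool_pos: [551.2, 68.1, -19.7]
ft_force: [-0.8, 1.6, -0.1]
tool_pos: [551.8, 68.0, -19.8]
ft_force: [-3.7, 2.6, 2.9]
tool_pos: [552.1, 68.0, -20.0]
ft_force: [-7.2, 3.5, 3.8]
```

```bash
python3 -m jog '[[[-0.02,0,0,0,0,0,0],[0,0,0,0,0,0,0],[0,0,0,0,0,0,0]]]'|grep -E 'pos|force'
python3 - <<'E'
from e import *
T={}
for n in('top','scene'):
    im,d=snapshot(n);P=camera_params(n);W=cloud(n,d,P);T[n]=im;J=toj(W[...,:2]);h=W[...,2]
    K,E=np.array(P['K']),np.array(P['extrinsics'])
    def onp(u,v,zz):
        r=np.c_[(u-K[0,2])/K[0,0],(v-K[1,2])/K[1,1],np.ones(len(u))]@E[:3,:3].T
        return toj((E[:3,3]+r*((zz-E[2,3])/r[:,2])[:,None])[:,:2])
    v,u=np.nonzero((abs(h-43)<6)&(abs(J[...,0])<150)&(abs(J[...,1])<170));q=onp(u,v,43)
    for y0 in range(-150,151,20):
        s=np.sort(q[abs(q[:,1]-y0)<10][:,0]);s=s[(s<60)]
        if len(s)<5: continue
        g=np.diff(s);i=np.nonzero(g>5)[0];print(n,y0,'xmin',s[:1].round(1),'gaps',[(s[a].round(1),s[a+1].round(1)) for a in i])
    v,u=np.nonzero((abs(h-85)<7)&(abs(J[...,0]+10)<25)&(abs(J[...,1]-20)<70))
    if len(u)>20:print(n,'block',cv2.minAreaRect(onp(u,v,85).astype(np.float32)),len(u))
cv2.imwrite('pics/f.png',np.hstack([cv2.resize(T['top'][80:215,160:340,::-1],(400,300)),cv2.resize(T['scene'][175:280,180:330,::-1],(400,300))]))
E
```

```text
tool_pos: [552.3, 68.1, -20.2]
ft_force: [-9.4, 4.7, 6.4]
top -150 xmin [-65.2] gaps [(np.float64(-15.4), np.float64(0.0)), (np.float64(50.1), np.float64(56.5))]
top -130 xmin [-88.8] gaps [(np.float64(-88.8), np.float64(-80.2)), (np.float64(-80.2), np.float64(-66.1)), (np.float64(-15.7), np.float64(-3.3))]
top -110 xmin [-66.7] gaps [(np.float64(-16.9), np.float64(-0.8)), (np.float64(50.1), np.float64(57.5))]
top -90 xmin [-67.6] gaps [(np.float64(-17.5), np.float64(-0.2)), (np.float64(50.2), np.float64(57.2))]
top -70 xmin [-67.9] gaps [(np.float64(-18.0), np.float64(-0.5)), (np.float64(49.9), np.float64(57.5))]
top -50 xmin [-20.5] gaps [(np.float64(-20.5), np.float64(1.3)), (np.float64(50.2), np.float64(57.2))]
top -30 xmin [-57.4] gaps [(np.float64(-54.7), np.float64(49.3)), (np.float64(49.3), np.float64(58.1))]
top 10 xmin [58.2] gaps []
top 30 xmin [49.3] gaps [(np.float64(50.5), np.float64(58.5))]
top 50 xmin [44.5] gaps [(np.float64(50.6), np.float64(57.3))]
top 70 xmin [37.5] gaps [(np.float64(50.3), np.float64(57.9))]
top 90 xmin [32.6] gaps [(np.float64(50.6), np.float64(
[... 1003 characters left out ...]
.float64(-50.2), np.float64(-6.3))]
scene 30 xmin [-74.6] gaps [(np.float64(-52.4), np.float64(-4.1))]
scene 50 xmin [-69.2] gaps [(np.float64(-50.5), np.float64(-6.0))]
scene 70 xmin [-71.] gaps [(np.float64(-16.9), np.float64(-3.8))]
scene 90 xmin [-71.8] gaps [(np.float64(-17.3), np.float64(2.3))]
scene 110 xmin [-71.3] gaps [(np.float64(-19.5), np.float64(2.7))]
scene 130 xmin [-85.2] gaps [(np.float64(-85.2), np.float64(-73.6)), (np.float64(-19.5), np.float64(-7.1)), (np.float64(-7.1), np.float64(2.3))]
scene 150 xmin [-71.6] gaps [(np.float64(-20.2), np.float64(2.6))]
scene block ((-6.372762680053711, 20.217735290527344), (26.228981018066406, 99.17576599121094), 1.6120601892471313) 185
```

View pics/f.png

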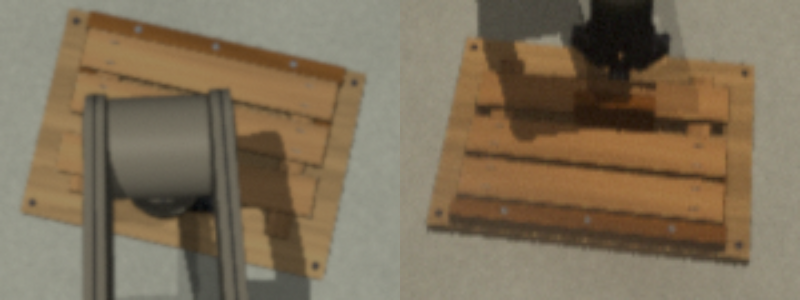

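The top view still shows the loose slat about 2° askew, with its far edge at −15.4 at y = −150 and −25.8 at y = +150. About 10 N hasn't squared it yet, so I'll press a little more.

```bash
cat >> e.py <<'E'
def slat():
    im,d=snapshot('top');P=camera_params('top');W=cloud('top',d,P);J=toj(W[...,:2]);h=W[...,2]
    K,E=np.array(P['K']),np.array(P['extrinsics'])
    v,u=np.nonzero((abs(h-43)<6)&(J[...,0]<-4)&(J[...,0]>-90)&(abs(J[...,1])<170))
    r=np.c_[(u-K[0,2])/K[0,0],(v-K[1,2])/K[1,1],np.ones(len(u))]@E[:3,:3].T
    q=toj((E[:3,3]+r*((43-E[2,3])/r[:,2])[:,None])[:,:2]);X=[]
    for y0 in list(range(-155,-59,6))+list(range(125,156,6)):
        s=q[abs(q[:,1]-y0)<4][:,0];s=s[s>-60]
        if len(s)>3: X.append((y0,s.max()))
    X=np.array(X);f=np.polyfit(X[:,0],X[:,1],1);k=abs(X[:,1]-np.polyval(f,X[:,0]))<2.5;f=np.polyfit(X[k,0],X[k,1],1)
    s=telemetry.sense();F=s['ft_force'];c,sn=np.cos(np.radians(JY)),np.sin(np.radians(JY))
    print('slat far edge at 0: %.1f (home -19.3)  skew deg %.2f'%(f[1],np.degrees(np.arctan(-f[0]))),k.sum(),'y ends',np.percentile(q[:,1],[.5,99.5]).round(1),
     'tool jig',toj(s['tool_pos'][:2]).round(1),s['tool_pos'][2].round(1),'F jig %.1f %.1f %.1f'%(c*F[0]+sn*F[1],-sn*F[0]+c*F[1],F[2]),'M',s['wrist_torque'].round(2),'t',s['time'])
E
python3 -c "
from e import *
slat()"
python3 -m jog '[[[-0.04,0,0,0,0,0,0],[0,0,0,0,0,0,0],[0,0,0,0,0,0,0]]]'|grep -E 'pos|force'
python3 -c "
from e import *
slat()"
```

```text
slat far edge at 0: -21.6 (home -19.3)  skew deg 2.56 8 y ends [-158.1  160. ] tool jig [-81.4  20. ] -20.2 F jig -10.8 3.3 5.8 M [0.79 1.43 0.04] t 17.05
tool_pos: [552.8, 68.3, -20.6]
ft_force: [-14.9, 8.0, 9.4]
slat far edge at 0: -20.8 (home -19.3)  skew deg 1.66 16 y ends [-158.   160.2] tool jig [-81.   20.3] -20.6 F jig -16.7 4.8 9.4 M [1.18 2.19 0.13] t 17.475
```

The extra push also bears down on the slat (Fz 9 N), which adds friction at the posts and resists squaring. I'll raise the tool slightly to take that off.

```bash
python3 -m jog '[[[0,0,-0.02,0,0,0,0],[0,0,0,0,0,0,0],[0,0,0,0,0,0,0]]]'|grep -E 'pos|force'
python3 -m jog '[[[0,0,-0.02,0,0,0,0],[0,0,0,0,0,0,0],[0,0,0,0,0,0,0]]]'|grep -E 'pos|force'
python3 -c "
from e import *
slat()"
```

```text
tool_pos: [553.8, 67.6, -20.1]
ft_force: [-6.6, 6.1, -0.0]
tool_pos: [553.7, 67.6, -19.2]
ft_force: [-6.9, 4.4, -1.4]
slat far edge at 0: -20.1 (home -19.3)  skew deg -0.06 14 y ends [-159.1  159. ] tool jig [-80.   19.8] -19.2 F jig -8.7 3.6 -1.3 M [0.75 1.05 0.01] t 18.275
```

Fully squared now: skew −0.06°, edge within 0.8 mm of home and 8.7 N of push. I'll let it settle and check the block once more.

```bash
python3 -m jog '[[[-0.01,0,0,0,0,0,0],[0,0,0,0,0,0,0],[0,0,0,0,0,0,0],[0,0,0,0,0,0,0],[0,0,0,0,0,0,0],[0,0,0,0,0,0,0]]]'|grep -E 'pos|force'
python3 - <<'E'
from e import *
slat()
im,d=snapshot('scene');P=camera_params('scene');W=cloud('s',d,P);J=toj(W[...,:2]);h=W[...,2]
K,E=np.array(P['K']),np.array(P['extrinsics'])
def onp(u,v,zz):
    r=np.c_[(u-K[0,2])/K[0,0],(v-K[1,2])/K[1,1],np.ones(len(u))]@E[:3,:3].T
    return toj((E[:3,3]+r*((zz-E[2,3])/r[:,2])[:,None])[:,:2])
k=(abs(h-85)<6)&(abs(J[...,0]+10)<18)&(abs(J[...,1]-20)<60);v,u=np.nonzero(k);q=onp(u,v,85)
print('block top',np.median(h[k]),np.median(q,0),cv2.minAreaRect(q.astype(np.float32)))
e=[]
for y0 in range(-20,66,5):
    s=q[abs(q[:,1]-y0)<4][:,0]
    if len(s): e.append((y0,s.max()))
e=np.array(e);print('far top edge slope deg',np.degrees(np.arctan(np.polyfit(e[:,0],e[:,1],1)[0])),e[:,1].round(1))
cv2.imwrite('pics/g.png',cv2.resize(im[165:280,180:330,::-1],(780,598),interpolation=cv2.INTER_CUBIC))
E
```

```text
tool_pos: [553.7, 67.6, -19.5]
ft_force: [-8.8, 5.0, -0.5]
slat far edge at 0: -19.9 (home -19.3)  skew deg -0.06 17 y ends [-159.1  159. ] tool jig [-79.9  19.8] -19.4 F jig -10.5 2.8 -1.7 M [0.8  1.25 0.04] t 19.075
block top 83.90594640836912 [-6.3574608  20.51246118] ((-4.831464767456055, 20.236156463623047), (99.59925079345703, 25.517614364624023), 89.92337799072266)
far top edge slope deg 1.6379418030032167 [3.  2.6 5.5 5.5 4.7 4.  3.7 3.3 2.6 2.3 1.5 4.8 8.  8.  3.3 6.2 6.2 5.5]
```

View pics/g.png

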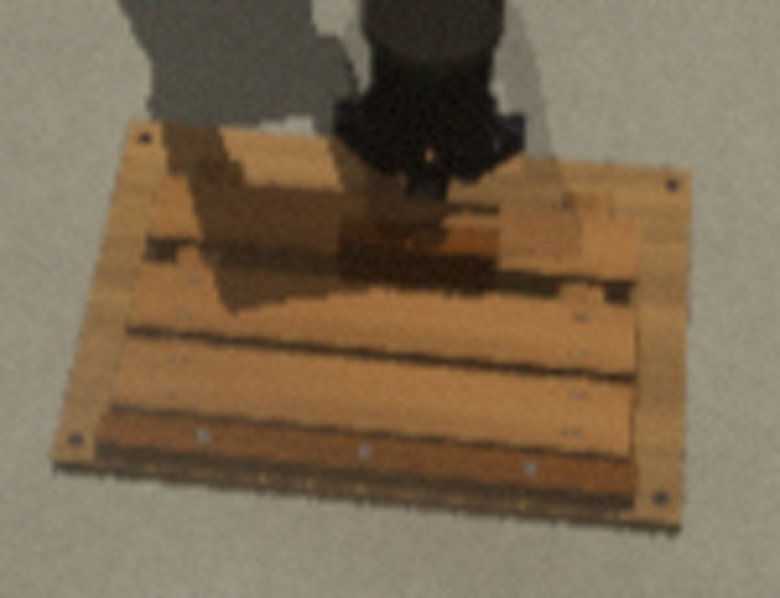

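The picture shows the block upright at (420,255), tight between the middle slat and the squared loose slat, with equal gap openings at both ends. The fingers touch only the slat, at (430,190). Handing in.

```bash
python3 -c "
from h import *
print(job.hand_in())"
```

```text
the job is handed in; nothing more can be done
None
```

I stood the spacer upright in the gap and released it. I then pushed the loose slat square against it and handed in at about 19 s of the 54 s, still pressing; the hand-in reports no verdict.

**Last checks**
- **Slat:** its skew is −0.06° and its far edge is about 0.6 mm short of home. Its ends were seen at −159 and +159 mm, so they are in line with the others.
- **Push:** the wrist force was about 10 N against the slat. The force reaching the middle slat cannot be measured directly.
- **Block:** its top was at about 84 mm (85 nominal) and it stood at jig y = 20 mm. In the last picture it is tight between the slats, with only the slat touched by the fingers.
- **Bystanders:** the path stayed away from the tape roll, reels and stapler, but I did not re-measure their positions at the end.

**What disagreed or went wrong on the way**
- **First grasp:** the fingers shut on air because the real tips sit about 45 mm behind the reported TCP. I measured this in the wrist depth image and allowed for it afterwards.
- **First press:** it left the slat about 2° askew because the fingers were also bearing down on it. Raising the tool about 2 mm let it square up.
- **Block angle:** in the coarse scene view, the outline fit gave −0.1° but a noisy edge fit gave 1.6°. I trusted the outline fit, as it agrees with the squared slat.

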